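Load the solvent tray for the next chromatography run

ROBOT

A 6-joint arm with a two-finger parallel gripper is mounted at the origin on the work surface. World frame = base frame: x ahead of the robot, y to its left, z up, the work surface at z = 0. Lengths are in m, angles in degrees, forces in N, time in s.
With the tool pointing down it reaches from about 0.35 to 0.975 m from the base axis. Payload 7.1 kg.
Tool frame: the origin (TCP) lies on the mounting face of the last link; the fingertips stand 182 mm ahead of it and the grasp point (between the pads) lies 163 mm ahead of it; z points along the fingers, y is the line along which they close (so a half turn about z gives the same grasp; the last joint's range is limited). The gripper opens to 88 mm and grips with 3 to 60 N. Pads are 20 mm wide; open, the fingers measure 115 mm over their backs; the gripper's body (75 mm by 178 mm) begins 61 mm behind the grasp point.
Start: joints at [68.87, 24.242, 93.386, -0, 62.372, -1.089], TCP at [0.214, 0.587, 0.405] pointing down, gripper open.
Joint ranges: [-172.04, 172.04], [-51.8, 120.97], [4.93, 147.93], [-75.15, 255.16], [6.16, 154.13], [-145.62, 145.62]. Speed limits (degrees/s): [136.94, 136.94, 172.46, 180, 180, 180].

INTERFACE

Orientations are given as [roll, pitch, yaw] about the fixed x, y, z axes, in that order (R = Rz(yaw) Ry(pitch) Rx(roll)).
In Python, from plant import get_state, vision, env gives the robot as it stands. The module is installed in compiled form; this text tells all that it offers.
- The arm moves only by the tool arm_command, never from a script. Its argument "commands" is a list that holds one entry, the list of rows, each a list of 7 numbers: the shift along the tool's x, y, z in cm, then the turn, a rotation vector about the tool's x, y, z in rad, then the gripper's target within -1 to 1 (fully open at 1, half-way at 0, shut at -1). In form: [[[x, y, z, wx, wy, wz, claw], ...]]. A call has 1 to 20 rows; each row is the pose to reach, as a shift and turn from the pose commanded when the call began, along the tool's axes at that moment; what a row does not reach only later rows make up. A row lasts 1/8 s, in which the tool goes at most 62.5 mm and 10.7 degrees, less where a joint would pass 70% of its speed; a pose out of reach is approached as far as the arm can. A call with a gripper value outside its range is refused whole. The fingers move at their own pace and stop on an object; "squeeze" is the grip in N (left out, the last holds). Time passes only in rows, so rows that repeat a pose let the fingers close. It gives the time, the measured TCP pose, the force, the opening and the grip force at its end, in the units of the state.
- get_state(): the state, without advancing time (a new reading comes with each control period).
- vision.capture(name): name is "scene" or "top" or "wrist"; returns (picture, depth): 420x560x3 uint8, red, green, blue; 420x560 float32, m along the optical axis (not along the pixel's ray), 0 where there is no reading.
- vision.calibration(name): a dict with "intrinsics" (3x3 intrinsics, pixels), "origin" and "orientation" of the camera in the world. Camera axes: x right, y up, looking along -z (the intrinsics and any distortion apply to the point x, -y, -z); pixel columns grow to the right and rows downward; lengths in m; the calibration is good to about 2 mm. A picture is of the moment at which its call begins: read the wrist's pose just before it. calibration takes no time and is no camera call; for the wrist camera it gives the pose at the moment of the call.
- env.job_done(): hands the job in; it is judged then, once.
The state is a dict: "clock": time; "joint_positions": joint angles; "qd": joint speeds; "joint_torque": joint torques, N m; "position": TCP position; "orientation": TCP orientation; "contact_force": force on the tool from outside, world axes, zero at the start; "ft_torque": the same for the moment, N m; "grip_width": finger opening in m; "gripper_force": force on a finger pad.
Only numpy, scipy, OpenCV 4.12 (cv2) and the standard library are available. Lean on these libraries where they do the work, as an engineer would, in place of code of your own. Each camera call takes 0.05 s, during which the arm holds its last target. There are 200 camera calls.

TASK

Gather the four amber glass solvent bottles into the grey tray, each standing upright in the pocket whose floor pad has the colour of its cap. Set each one down gently without dropping or tipping it, and leave the clear glass bottles standing where they are.

Things in the scene. Friction and masses are not known exactly. Their poses are not given: they have to be found in the camera images.
- amber_blue: Solvent bottle of dark amber (brown) glass with a blue cap. Loose, upright, 100 to 200 g. Round body 50 mm wide up to 55 mm high, shoulder narrowing to a 28 mm neck at 66 mm, fixed round cap 31 mm wide from 70 to 96 mm high (easiest grip from above); white paper band on the body. Origin: centre of the underside, z up; yaw means nothing.
- amber_red: Solvent bottle of dark amber (brown) glass with a red cap. Same shape, size, mass range and origin (centre of the underside, z up) as amber_blue.
- amber_yellow: Solvent bottle of dark amber (brown) glass with a yellow cap. Same shape, size, mass range and origin (centre of the underside, z up) as amber_blue.
- amber_green: Solvent bottle of dark amber (brown) glass with a green cap. Same shape, size, mass range and origin (centre of the underside, z up) as amber_blue.
- clear_blue: Look-alike that stays where it is: bottle of pale clear glass with a blue cap, same shape and size as amber_blue, origin at the centre of its underside.
- clear_red: Look-alike that stays where it is: bottle of pale clear glass with a red cap, same shape and size as amber_blue, origin at the centre of its underside.
- pad_blue: The blue floor pad of one of the four pockets of the grey solvent tray. 68 x 68 x 4 mm, fixed; origin at the centre of its underside, 6 mm above the bench, so a bottle in the pocket stands 4 mm above this origin. Its x and y axes lie along the tray's sides. Which pocket has which colour changes from start to start.
- pad_red: The red floor pad of one of the four pockets of the grey solvent tray. Same size and origin as pad_blue. The tray is fixed, 162 x 162 mm outside, 2 x 2 square pockets 72 mm wide inside, 78 mm from centre to centre; walls and dividers 6 mm thick, their tops 31 mm above the bench. Its place and turn change from start to start.
- pad_yellow: The yellow floor pad of one of the four pockets of the grey solvent tray. Same size and origin as pad_blue; for the tray see pad_red.
- pad_green: The green floor pad of one of the four pockets of the grey solvent tray. Same size and origin as pad_blue; for the tray see pad_red.
Mind the look-alikes: they are no part of the job. Leave any purple look-alike of the amber_red alone.

How it is judged (in metres and radians):
At the end, for the whole second after the job is handed in: Each amber bottle stands on the pad of its cap's colour (centre within 18 mm of the pad's centre, underside within 4 mm of the pad's top, tilt under 0.1 rad), released and at rest; both clear bottles stand upright and at rest within 30 mm of where they began (horizontal distance between amber_blue and pad_blue below 0.018 m and z of amber_blue in the frame of pad_blue between 0 and 0.008 m and angle between each of amber_blue, amber_red, amber_yellow, amber_green, clear_blue, clear_red's own z axis and vertical below 0.1 rad and linear speed of each of amber_blue, amber_red, amber_yellow, amber_green, clear_blue, clear_red below 0.02 m/s and angular speed of each of amber_blue, amber_red, amber_yellow, amber_green below 0.2 rad/s and horizontal distance between amber_red and pad_red below 0.018 m and z of amber_red in the frame of pad_red between 0 and 0.008 m and horizontal distance between amber_yellow and pad_yellow below 0.018 m and z of amber_yellow in the frame of pad_yellow between 0 and 0.008 m and horizontal distance between amber_green and pad_green below 0.018 m and z of amber_green in the frame of pad_green between 0 and 0.008 m and distance of each of clear_blue, clear_red from where it was at the start of the episode below 0.03 m); the robot touches nothing.
It fails at once if a clear glass bottle is moved by more than 30 mm (distance of any of clear_blue, clear_red from where it was at the start of the episode above 0.03 m).
It fails at once if a bottle is tipped by more than 0.6 rad (angle between any of amber_blue, amber_red, amber_yellow, amber_green, clear_blue, clear_red's own z axis and vertical above 0.6 rad).
It fails at once if an amber bottle is dropped or thrown: it moves faster than 0.6 m/s (a fall of about 18 mm) while no finger touches it ((linear speed of amber_blue above 0.6 m/s and contact force between the fingers and amber_blue below 0.05 N) or (linear speed of amber_red above 0.6 m/s and contact force between the fingers and amber_red below 0.05 N) or (linear speed of amber_yellow above 0.6 m/s and contact force between the fingers and amber_yellow below 0.05 N) or (linear speed of amber_green above 0.6 m/s and contact force between the fingers and amber_green below 0.05 N)).
It also fails if it takes over 99 s, if anything falls off the work surface, if the arm or the gripper's body presses on something with over 40 N, if the wrist force passes 120 N, or if a joint passes its speed limit or range.

## Working session

There is one attempt and no reset: what is moved stays moved. The work goes in short steps, Python scripts to look and compute and a tool call to move; the robot and the scene stay as the last step left them, time stands still between calls to the robot, and variables do not carry over. Pictures are saved under pics/ and viewed, at most 14 in all, crops included, and the job is handed in when it is done.

Besides the shell and the picture viewer there is one more tool, called after "Emit:" by a JSON object that holds its "op" and its "data". arm_command: Moves the arm, as the interface text tells. Its arguments: {"type":"object","properties":{"commands":{"type":"array"},"squeeze":{"type":"number"}},"required":["commands"]}

```bash
mkdir -p pics; cat > h.py <<'E'
import numpy as np, cv2
from plant import get_state, vision, env
def snap(name,fn):
    c=vision.calibration(name); p,d=vision.capture(name)
    cv2.imwrite('pics/'+fn+'.png',p[:,:,::-1]); np.savez('pics/'+fn+'.npz',p=p,d=d,K=c['intrinsics'],o=c['origin'],R=c['orientation']); return c
E
python3 - <<'E'
from h import *
for n in ('scene','top','wrist'):
    c=snap(n,n+'0'); print(n,c)
print(get_state())
E
```

```text
scene {'intrinsics': array([[397.57475106,   0.        , 282.53718318],
       [  0.        , 397.57475106, 211.39220501],
       [  0.        ,   0.        ,   1.        ]]), 'origin': array([1.26062997, 0.37995142, 0.70803383]), 'orientation': array([ 49.57210102,   0.27312279, 115.24079967])}
top {'intrinsics': array([[382.41693472,   0.        , 278.09981744],
       [  0.        , 382.41693472, 206.41949511],
       [  0.        ,   0.        ,   1.        ]]), 'origin': array([0.40256396, 0.0456197 , 0.88754653]), 'orientation': array([ 12.12388114,   0.29332132, -84.43622103])}
wrist {'intrinsics': array([[316.07919865,   0.        , 279.39090971],
       [  0.        , 316.07919865, 202.19170189],
       [  0.        ,   0.        ,   1.        ]]), 'origin': array([0.13731289, 0.61235657, 0.38376484]), 'orientation': array([-17.05359979,   0.13338828,  69.9296533 ])}
{'clock': 0.15, 'joint_positions': array([ 6.88701882e+01,  2.42754360e+01,  9.34215163e+01, -2.65282910e-04,
        6.23716961e+01, -1.08834788e+00]), 'qd': array([-0.06392456, -0.24160179, -0.1218113 , -0.03672431, -0.01156941,
       -0.01248949]), 'joint_torque': array([ 6.44920789e-06, -5.44980812e+01, -2.73923814e+01,  6.44647353e-02,
        2.03625223e-02, -9.72404791e-05]), 'position': array([0.21408244, 0.58695915, 0.40406758]), 'orientation': array([-1.79931360e+02, -1.06907001e-03,  1.59958659e+02]), 'contact_force': array([-0.08377522, -1.11820348, -0.24566252]), 'ft_torque': array([ 0.03075553, -0.02236464,  0.02248997]), 'gripper_force': 0.0, 'grip_width': 0.08806472920010769}
```

View pics/top0.png

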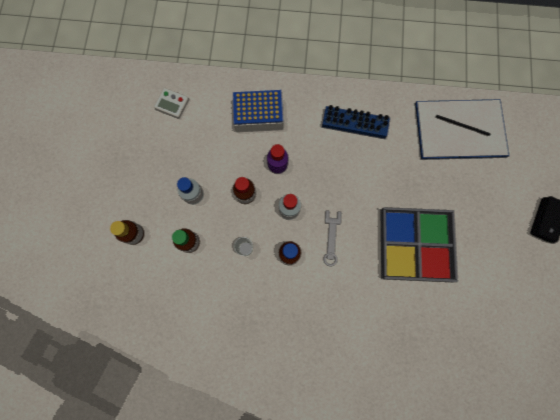

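View pics/scene0.png

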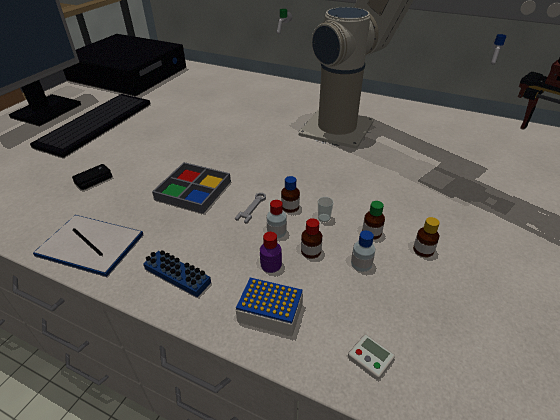

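Top view: ambers are blue (290,250), red (243,186), green (182,238) and yellow (122,229). The look-alikes are clear blue (186,187), clear red (290,203) and purple red-cap (278,154), with a beaker at (245,247). The pads are blue (400,227), green (433,229), yellow (401,261) and red (436,262). I'll confirm these in enlarged crops.

```bash
python3 - <<'E'
import cv2
a=cv2.imread('pics/top0.png')[130:280,105:305]; cv2.imwrite('pics/topc.png',cv2.resize(a,None,fx=4,fy=4,interpolation=cv2.INTER_CUBIC))
a=cv2.imread('pics/scene0.png')[160:285,250:450]; cv2.imwrite('pics/scc.png',cv2.resize(a,None,fx=4,fy=4,interpolation=cv2.INTER_CUBIC))
E
```

```text
(no output)
```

View pics/topc.png

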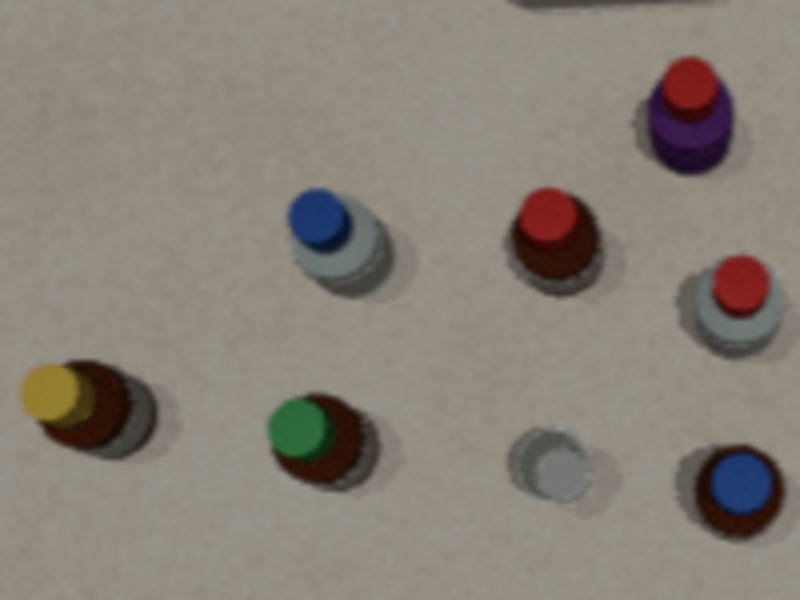

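View pics/scc.png

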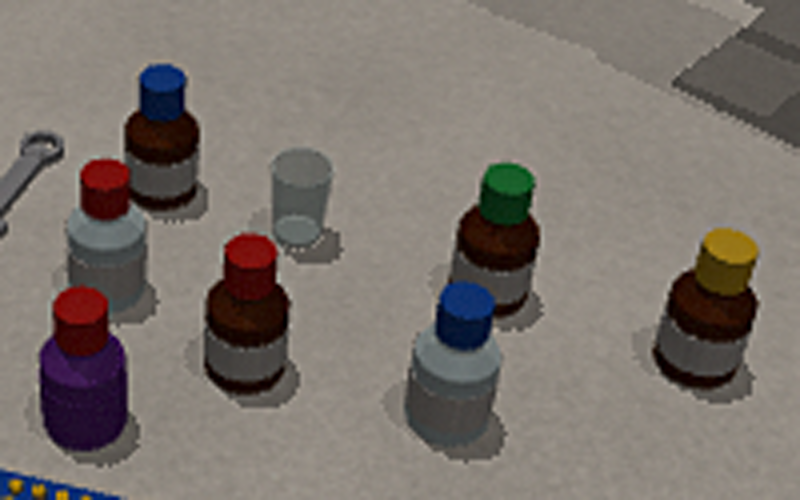

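The crops show four brown-glass ambers: blue, red, green and yellow caps. The amber_red at crop (548,214) has brown glass, while the one at (741,284) is clear and the one at (690,85) is purple. Next I'll triangulate the cap tops and pads.

```bash
cat >> h.py <<'E'
from scipy.spatial.transform import Rotation as Rt
def ray(z,u,v):
    K=z['K']; d=np.array([(u-K[0,2])/K[0,0],-(v-K[1,2])/K[1,1],-1.]); return z['o'],Rt.from_euler('xyz',z['R'],degrees=True).apply(d)
def tri(z1,p1,z2,p2):
    o1,d1=ray(z1,*p1);o2,d2=ray(z2,*p2)
    A=np.array([d1,-d2]).T; s=np.linalg.lstsq(A,o2-o1,rcond=None)[0]
    a=o1+s[0]*d1;b=o2+s[1]*d2; return (a+b)/2,np.linalg.norm(a-b)
def onz(z,p,h):
    o,d=ray(z,*p); return o+d*(h-o[2])/d[2]
def wp(z):
    K=z['K'];v,u=np.mgrid[:420,:560];d=z['d'];c=np.stack([(u-K[0,2])/K[0,0]*d,-(v-K[1,2])/K[1,1]*d,-d],-1)
    return Rt.from_euler('xyz',z['R'],degrees=True).apply(c.reshape(-1,3)).reshape(420,560,3)+z['o']
E
python3 - <<'E'
from h import *
np.set_printoptions(precision=4,suppress=True)
T=np.load('pics/top0.npz');S=np.load('pics/scene0.npz');T=dict(T);S=dict(S)
t=dict(blue=(742,484),red=(548,214),green=(299,429),yellow=(52,392),cblue=(319,218),cred=(741,284),purple=(690,85))
s=dict(blue=(163,77),red=(251,250),green=(508,180),yellow=(729,246),cred=(106,175),cblue=(466,299),purple=(81,304))
W=wp(T)
for k in t:
    p1=np.array(t[k])/4+[105,130]-.375; p2=np.array(s[k])/4+[250,160]-.375
    x,e=tri(T,p1,S,p2); print(k,x,e,'on z=.096:',onz(T,p1,.096)[:2],onz(S,p2,.096)[:2],'depth',W[int(p1[1]+.5),int(p1[0]+.5)],'r',np.hypot(*x[:2]))
def seg(z,box,lo,hi):
    x0,y0,x1,y1=box;h=cv2.cvtColor(z['p'],cv2.COLOR_RGB2HSV)[y0:y1,x0:x1]
    m=cv2.inRange(h,np.array([lo,110,60]),np.array([hi,255,255]));
    n,l,st,c=cv2.connectedComponentsWithStats(m);i=1+np.argmax(st[1:,4]);return c[i]+[x0,y0],st[i]
P={}
for k,(lo,hi) in dict(blue=(100,130),green=(45,85),yellow=(18,35),red=(0,8)).items():
    a,sa=seg(T,(375,200,465,290),lo,hi);b,sb=seg(S,(145,155,240,220),lo,hi)
    x,e=tri(T,a,S,b);P[k]=onz(T,a,.010)
    print('pad',k,a,sa,b,sb[4],x,e,'z=.01',P[k],onz(S,b,.010),'depth',W[int(a[1]),int(a[0])])
print({(a,b):np.linalg.norm(P[a]-P[b]) for a in P for b in P if a<b})
E
```

```text
blue [0.4811 0.0322 0.0935] 0.00024373101576977515 on z=.096: [0.4808 0.0324] [0.4843 0.0335] depth [0.4026 0.0456 0.8875] r 0.48220807947600647
red [0.6154 0.149  0.0941] 0.0006162799177350788 on z=.096: [0.6148 0.149 ] [0.6175 0.1494] depth [0.6157 0.1485 0.0938] r 0.6331977297748894
green [0.4876 0.2658 0.0915] 0.00025805135308869394 on z=.096: [0.4871 0.2647] [0.4933 0.2665] depth [0.4866 0.265  0.0973] r 0.5553270015664294
yellow [0.4943 0.3977 0.0929] 0.0005987305944996913 on z=.096: [0.4939 0.3967] [0.4985 0.3974] depth [0.4934 0.3966 0.0941] r 0.6344694338470788
cblue [0.6016 0.2722 0.0928] 0.00015533243258951903 on z=.096: [0.6008 0.2712] [0.605  0.2728] depth [0.6015 0.2725 0.0943] r 0.6603158701307734
cred [0.5873 0.0422 0.0923] 0.0005158565812374258 on z=.096: [0.5863 0.0425] [0.5914 0.044 ] depth [0.5855 0.0421 0.0962] r 0.5888108776274632
purple [0.696  0.0799 0.0932] 0.0010344247649897794 on z=.096: [0.6948 0.0803] [0.6988 0.0808] depth [0.6952 0.0806 0.094 ] r 0.700600658195119
pad blue [399.6309 226.919 ] [ 11  13  29  29 802] [196.9665 195.9856] 209 [ 0.5678 -0.2158
[... 373 characters left out ...]
  29  31 864] [210.6421 181.    ] 190 [ 0.49   -0.2211  0.0146] 0.0018491356571578533 z=.01 [ 0.49   -0.2217  0.01  ] [ 0.4849 -0.2262  0.01  ] depth [ 0.4901 -0.2202  0.0086]
pad red [435.1761 262.4397] [ 46  47  30  32 846] [188.259  175.4096] 166 [ 0.4943 -0.2982  0.0147] 0.0016100382108396646 z=.01 [ 0.4944 -0.2993  0.01  ] [ 0.4891 -0.3038  0.01  ] depth [ 0.4955 -0.2992  0.0091]
{('blue', 'green'): np.float64(0.07866127091225097), ('blue', 'yellow'): np.float64(0.07853968865518585), ('blue', 'red'): np.float64(0.11094805242806201), ('green', 'yellow'): np.float64(0.11044564638018747), ('green', 'red'): np.float64(0.07814809716478047), ('red', 'yellow'): np.float64(0.07775270701927005)}
```

Cap tops triangulate to 92–94 mm (expected 96), and pad spacings come out at 78 mm with a yaw of about 3°, so both are consistent. Next I'll work out the shifts for amber_blue.

```bash
cat >> h.py <<'E'
BOT=dict(blue=(.4815,.0325),red=(.6155,.149),green=(.4880,.2655),yellow=(.4945,.3975))
PAD=dict(blue=(.5685,-.2165),green=(.5725,-.2945),yellow=(.4905,-.2215),red=(.4945,-.2990))
def shift(*pts):
    s=get_state();R=Rt.from_euler('xyz',s['orientation'],degrees=True)
    print('tcp',s['position'].round(4),s['orientation'].round(2),'t',s['clock'],'F',s['contact_force'].round(1),'w',round(s['grip_width'],4))
    for p in pts: print(p,(R.inv().apply(np.array(p)-s['position'])*100).round(2))
E
python3 - <<'E'
from h import *
x,y=BOT['blue'];shift((x,y,.39),(x,y,.249))
E
```

```text
tcp [0.2141 0.587  0.4041] [-179.93   -0.    159.96] t 0.15 F [-0.1 -1.1 -0.2] w 0.0881
(0.4815, 0.0325, 0.39) [-44.12 -42.92   1.46]
(0.4815, 0.0325, 0.249) [-44.12 -42.91  15.56]
```

Emit:
{"op": "arm_command", "data": {"commands": [[[-6,-6,0,0,0,0,0.4],[-11,-11,0.5,0,0,0,0.4],[-15.4,-15,1,0,0,0,0.4],[-19.8,-19.3,1.4,0,0,0,0.4],[-24.2,-23.6,1.4,0,0,0,0.4],[-28.6,-27.9,1.4,0,0,0,0.4],[-33,-32.1,1.4,0,0,0,0.4],[-37.4,-36.4,1.4,0,0,0,0.4],[-41,-40,1.4,0,0,0,0.4],[-44.1,-42.9,1.4,0,0,0,0.4],[-44.1,-42.9,1.4,0,0,0,0.4],[-44.1,-42.9,1.4,0,0,0,0.4],[-44.1,-42.9,1.4,0,0,0,0.4]]], "squeeze": 20}}

```text
clock: 1.78
position: [0.4809, 0.034, 0.3905]
orientation: [-180.0, -0.0, 160.0]
contact_force: [0.2, 0.2, -0.1]
grip_width: 0.0614
gripper_force: 0.0
```

```bash
python3 - <<'E'
from h import *
x,y=BOT['blue'];shift((x,y,.249))
snap('wrist','w1')
E
```

```text
tcp [0.4809 0.034  0.3905] [-1.8000e+02 -4.0000e-02  1.6005e+02] t 1.775 F [ 0.2  0.2 -0.1] w 0.0614
(0.4815, 0.0325, 0.249) [-0.12 -0.12 14.15]
```

View pics/w1.png

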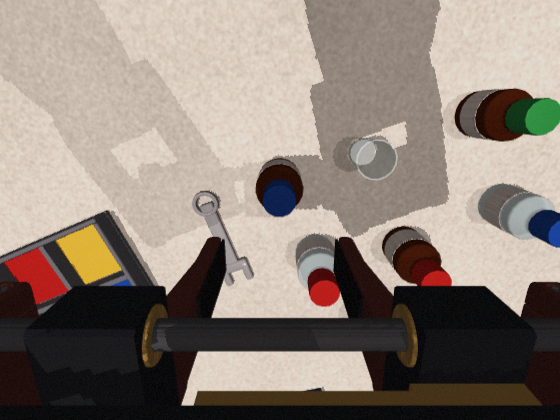

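Wrist view: amber_blue cap at (279,198), the red-capped clear at (324,292), amber_red at (433,278) and green at (541,117). I'll use it as a third measurement.

```bash
python3 - <<'E'
from h import *
z=dict(np.load('pics/w1.npz'));T=dict(np.load('pics/top0.npz'));print(z['o'],z['R'])
for p,q in (((279,199),(742,484)),((543,117),(299,429))):
    print(onz(z,p,.096),tri(z,p,T,np.array(q)/4+[105,130]-.375))
E
```

```text
[0.40406563 0.0593464  0.3703646 ] [-1.70187817e+01  6.03623833e-02  7.00179484e+01]
[0.47993166 0.03107634 0.096     ] (array([0.48062681, 0.03164193, 0.09473456]), np.float64(0.001553142827010012))
[0.48814686 0.2634878  0.096     ] (array([0.48787197, 0.26473384, 0.09471793]), np.float64(0.0014576400061301544))
```

Third view agrees: amber_blue is at (0.4805, 0.032). Descending, gripping and lifting.

Emit:
{"op": "arm_command", "data": {"commands": [[[0,-0.2,4,0,0,0,0.4],[0,-0.2,8,0,0,0,0.4],[0,-0.2,11.5,0,0,0,0.4],[0,-0.2,13.5,0,0,0,0.4],[0,-0.2,14.1,0,0,0,0.4],[0,-0.2,14.1,0,0,0,0.4],[0,-0.2,14.1,0,0,0,0],[0,-0.2,14.1,0,0,0,-0.3],[0,-0.2,14.1,0,0,0,-0.6],[0,-0.2,14.1,0,0,0,-0.8],[0,-0.2,14.1,0,0,0,-0.8],[0,-0.2,14.1,0,0,0,-0.8],[0,-0.2,13,0,0,0,-0.8],[0,-0.2,11,0,0,0,-0.8],[0,-0.2,8,0,0,0,-0.8],[0,-0.2,5,0,0,0,-0.8],[0,-0.2,2,0,0,0,-0.8],[0,-0.2,0.5,0,0,0,-0.8],[0,-0.2,0.5,0,0,0,-0.8]]], "squeeze": 20}}

```text
clock: 4.2
position: [0.4808, 0.0311, 0.3864]
orientation: [180.0, 0.1, 160.0]
contact_force: [-0.7, 0.4, -2.3]
grip_width: 0.0305
gripper_force: 20.0
```

```bash
python3 - <<'E'
from h import *
x,y=PAD['blue'];shift((x,y,.385),(x,y,.260))
E
```

```text
tcp [0.4808 0.0311 0.3864] [1.7996e+02 1.0000e-01 1.5996e+02] t 4.2 F [-0.7  0.4 -2.3] w 0.0305
(0.5685, -0.2165, 0.385) [-16.73 -20.26   0.16]
(0.5685, -0.2165, 0.26) [-16.7  -20.26  12.66]
```

Emit:
{"op": "arm_command", "data": {"commands": [[[-1,-1.2,0,0,0,0,-0.8],[-3,-3.6,0,0,0,0,-0.8],[-6,-7.2,0,0,0,0,-0.8],[-9,-10.8,0,0,0,0,-0.8],[-12,-14.4,0,0,0,0,-0.8],[-14.5,-17.5,0,0,0,0,-0.8],[-16,-19.4,0,0,0,0,-0.8],[-16.7,-20.3,0,0,0,0,-0.8],[-16.7,-20.3,0,0,0,0,-0.8],[-16.7,-20.3,2,0,0,0,-0.8],[-16.7,-20.3,5,0,0,0,-0.8],[-16.7,-20.3,8,0,0,0,-0.8],[-16.7,-20.3,10,0,0,0,-0.8],[-16.7,-20.3,11.3,0,0,0,-0.8],[-16.7,-20.3,12,0,0,0,-0.8],[-16.7,-20.3,12.4,0,0,0,-0.8],[-16.7,-20.3,12.5,0,0,0,-0.8],[-16.7,-20.3,12.5,0,0,0,-0.8],[-16.7,-20.3,12.5,0,0,0,-0.8]]]}}

```text
clock: 6.58
position: [0.5682, -0.2169, 0.2611]
orientation: [-180.0, 0.0, 160.0]
contact_force: [-1.4, 1.0, -1.6]
grip_width: 0.0308
gripper_force: 20.0
```

```bash
python3 - <<'E'
from h import *
x,y=PAD['blue'];shift((x,y,.260))
snap('top','t1');snap('scene','s1')
a=cv2.imread('pics/t1.png')[170:320,350:550];b=cv2.imread('pics/s1.png')[120:270,120:320]
cv2.imwrite('pics/m1.png',np.hstack([cv2.resize(i,(400,300),interpolation=cv2.INTER_CUBIC) for i in (a,b)]))
E
```

```text
tcp [ 0.5682 -0.2169  0.2611] [-1.8000e+02  4.0000e-02  1.5995e+02] t 6.575 F [-1.4  1.  -1.6] w 0.0308
(0.5685, -0.2165, 0.26) [-0.01  0.05  0.11]
```

View pics/m1.png

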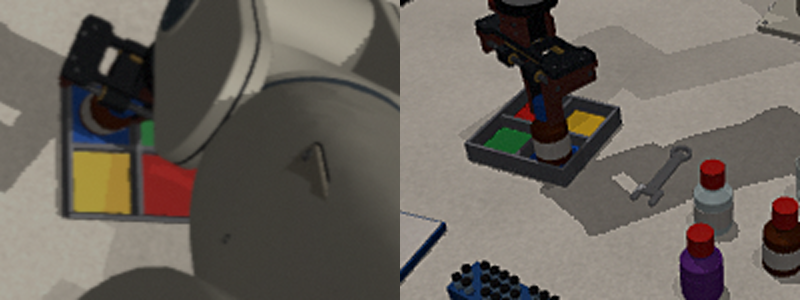

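Both crops show amber_blue standing inside the blue pocket, held upright. Releasing it and going over amber_red.

Emit:
{"op": "arm_command", "data": {"commands": [[[0,0,0.1,0,0,0,-0.8],[0,0,0.1,0,0,0,-0.8],[0,0,0.1,0,0,0,-0.2],[0,0,0.1,0,0,0,0],[0,0,0.1,0,0,0,0.3],[0,0,0.1,0,0,0,0.3],[0,0,-3,0,0,0,0.3],[0,0,-8,0,0,0,0.3],[0,0,-12.9,0,0,0,0.3],[1,4.5,-12.9,0,0,0,0.3],[2,9,-12.9,0,0,0,0.3],[3,13.5,-12.9,0,0,0,0.3],[4.1,18,-12.9,0,0,0,0.3],[5.1,22.5,-12.9,0,0,0,0.4],[6.1,27,-12.9,0,0,0,0.4],[7.1,31.5,-12.9,0,0,0,0.4],[7.8,34.5,-12.9,0,0,0,0.4],[8.1,35.9,-12.9,0,0,0,0.4],[8.1,35.9,-12.9,0,0,0,0.4],[8.1,35.9,-12.9,0,0,0,0.4]]]}}

```text
clock: 9.18
position: [0.6149, 0.1471, 0.3896]
orientation: [-180.0, -0.0, 159.9]
contact_force: [0.6, -0.4, -0.7]
grip_width: 0.0612
gripper_force: 0.0
```

```bash
python3 - <<'E'
from h import *
shift((.615,.1485,.249)); snap('wrist','w2')
E
```

```text
tcp [0.6149 0.1471 0.3896] [-1.7997e+02 -1.0000e-02  1.5991e+02] t 9.175 F [ 0.6 -0.4 -0.7] w 0.0612
(0.615, 0.1485, 0.249) [ 0.04  0.14 14.06]
```

View pics/w2.png

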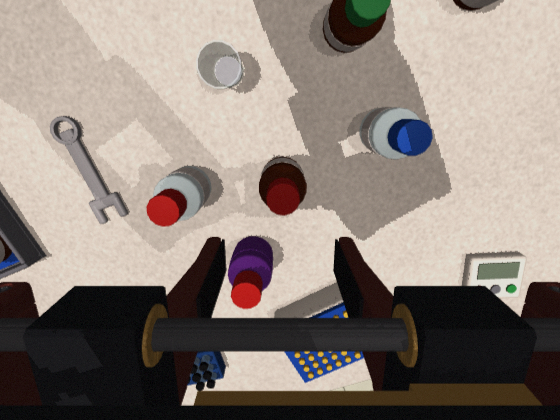

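Below the gripper is the brown-glass red cap at (283,197), with clear red at (167,208) and purple at (246,295) well aside. Grasping the brown one.

Emit:
{"op": "arm_command", "data": {"commands": [[[0,0.1,4,0,0,0,0.4],[0,0.1,8,0,0,0,0.4],[0,0.1,11.5,0,0,0,0.4],[0,0.1,13.5,0,0,0,0.4],[0,0.1,14.1,0,0,0,0.4],[0,0.1,14.1,0,0,0,0.4],[0,0.1,14.1,0,0,0,0],[0,0.1,14.1,0,0,0,-0.3],[0,0.1,14.1,0,0,0,-0.6],[0,0.1,14.1,0,0,0,-0.8],[0,0.1,14.1,0,0,0,-0.8],[0,0.1,14.1,0,0,0,-0.8],[0,0.1,13,0,0,0,-0.8],[0,0.1,11,0,0,0,-0.8],[0,0.1,8,0,0,0,-0.8],[0,0.1,5,0,0,0,-0.8],[0,0.1,2,0,0,0,-0.8],[0,0.1,0,0,0,0,-0.8],[0,0.1,0,0,0,0,-0.8]]]}}

```text
clock: 11.6
position: [0.6157, 0.1492, 0.3918]
orientation: [179.9, 0.2, 160.0]
contact_force: [0.1, 0.6, -1.4]
grip_width: 0.0306
gripper_force: 20.0
```

```bash
python3 - <<'E'
from h import *
x,y=PAD['red'];shift((x,y,.260))
E
```

```text
tcp [0.6157 0.1492 0.3918] [1.7989e+02 1.7000e-01 1.5995e+02] t 11.6 F [ 0.1  0.6 -1.4] w 0.0306
(0.4945, -0.299, 0.26) [ -3.94 -46.28  13.1 ]
```

Emit:
{"op": "arm_command", "data": {"commands": [[[-0.1,-1.2,0,0,0,0,-0.8],[-0.3,-4,0,0,0,0,-0.8],[-0.7,-8,0,0,0,0,-0.8],[-1.1,-12.5,0,0,0,0,-0.8],[-1.5,-17,0,0,0,0,-0.8],[-1.8,-21.5,0,0,0,0,-0.8],[-2.2,-26,0,0,0,0,-0.8],[-2.6,-30.5,0,0,0,0,-0.8],[-3,-35,0,0,0,0,-0.8],[-3.4,-39.5,0,0,0,0,-0.8],[-3.7,-43,0,0,0,0,-0.8],[-3.9,-45.3,0,0,0,0,-0.8],[-3.9,-46.2,0,0,0,0,-0.8],[-3.9,-46.2,0,0,0,0,-0.8],[-3.9,-46.2,2,0,0,0,-0.8],[-3.9,-46.2,5,0,0,0,-0.8],[-3.9,-46.2,8,0,0,0,-0.8],[-3.9,-46.2,9,0,0,0,-0.8],[-3.9,-46.2,9,0,0,0,-0.8],[-3.9,-46.2,9,0,0,0,-0.8]]]}}

```text
clock: 14.1
position: [0.4942, -0.2983, 0.3008]
orientation: [-180.0, 0.1, 160.0]
contact_force: [-0.5, -0.7, -1.8]
grip_width: 0.0307
gripper_force: 20.0
```

```bash
python3 - <<'E'
from h import *
x,y=PAD['red'];shift((x,y,.260))
E
```

```text
tcp [ 0.4942 -0.2983  0.3008] [-1.7998e+02  1.0000e-01  1.5998e+02] t 14.1 F [-0.5 -0.7 -1.8] w 0.0307
(0.4945, -0.299, 0.26) [-0.04 -0.05  4.08]
```

Emit:
{"op": "arm_command", "data": {"commands": [[[0,0,1.5,0,0,0,-0.8],[0,0,3,0,0,0,-0.8],[0,0,3.8,0,0,0,-0.8],[0,0,4.1,0,0,0,-0.8],[0,0,4.1,0,0,0,-0.8],[0,0,4.1,0,0,0,-0.2],[0,0,4.1,0,0,0,0],[0,0,4.1,0,0,0,0.3],[0,0,4.1,0,0,0,0.3],[0,0,1,0,0,0,0.3],[0,0,-4,0,0,0,0.3],[0,0,-9,0,0,0,0.3],[2,5.3,-9,0,0,0,0.3],[4,10.6,-9,0,0,0,0.3],[6,15.9,-9,0,0,0,0.3],[8,21.2,-9,0,0,0,0.4],[10,26.5,-9,0,0,0,0.4],[12,31.8,-9,0,0,0,0.4],[14,37.1,-9,0,0,0,0.4],[16,42.4,-9,0,0,0,0.4]]]}}

```text
clock: 16.6
position: [0.4884, 0.1568, 0.3899]
orientation: [180.0, 0.0, 160.0]
contact_force: [0.8, 0.3, -0.4]
grip_width: 0.0615
gripper_force: 0.0
```

```bash
python3 - <<'E'
from h import *
shift((.4878,.2648,.39),(.4878,.2648,.249)); snap('top','t2')
a=cv2.imread('pics/t2.png')[170:320,350:550]
cv2.imwrite('pics/m2.png',cv2.resize(a,None,fx=3,fy=3,interpolation=cv2.INTER_CUBIC))
E
```

```text
tcp [0.4884 0.1568 0.3899] [1.7999e+02 3.0000e-02 1.5996e+02] t 16.6 F [ 0.8  0.3 -0.4] w 0.0615
(0.4878, 0.2648, 0.39) [ 3.750e+00  1.013e+01 -1.000e-02]
(0.4878, 0.2648, 0.249) [ 3.76 10.13 14.09]
```

View pics/m2.png

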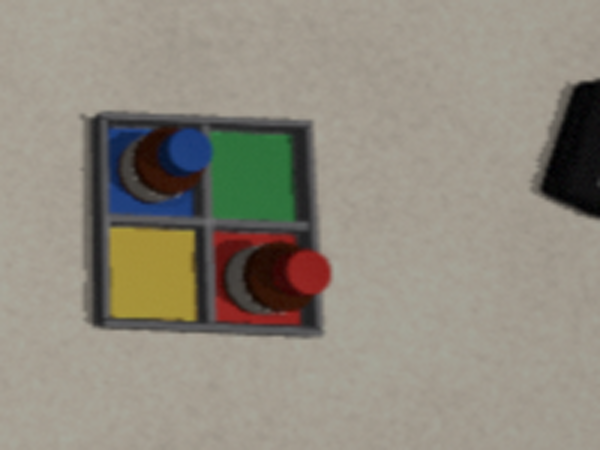

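Blue and red bottles stand upright on their matching pads. On to green.

Emit:
{"op": "arm_command", "data": {"commands": [[[2,5,0,0,0,0,0.4],[3.3,8.8,0,0,0,0,0.4],[3.8,10.2,0,0,0,0,0.4],[3.8,10.2,0,0,0,0,0.4],[3.8,10.2,0,0,0,0,0.4],[3.8,10.2,0,0,0,0,0.4]]]}}

```text
clock: 17.4
position: [0.488, 0.2626, 0.3897]
orientation: [-180.0, -0.0, 159.9]
contact_force: [-0.3, -0.8, -0.3]
grip_width: 0.0614
gripper_force: 0.0
```

```bash
python3 - <<'E'
from h import *
shift((.4878,.2648,.249)); snap('wrist','w3')
z=dict(np.load('pics/w3.npz'))
h=cv2.cvtColor(z['p'],cv2.COLOR_RGB2HSV); m=cv2.inRange(h,np.array([45,110,40]),np.array([85,255,255]))[:260]
n,l,st,c=cv2.connectedComponentsWithStats(m)
for i in range(1,n):
    if st[i,4]>100: print(st[i],c[i],onz(z,c[i],.094))
E
```

```text
tcp [0.488  0.2626 0.3897] [-179.98   -0.    159.88] t 17.4 F [-0.3 -0.8 -0.3] w 0.0614
(0.4878, 0.2648, 0.249) [ 0.1   0.21 14.07]
[268 177  34  36 956] [284.17782427 194.89225941] [0.48549538 0.26513772 0.094     ]
```

Emit:
{"op": "arm_command", "data": {"commands": [[[0.1,0.2,4,0,0,0,0.4],[0.1,0.2,8,0,0,0,0.4],[0.1,0.2,11.5,0,0,0,0.4],[0.1,0.2,13.5,0,0,0,0.4],[0.1,0.2,14.1,0,0,0,0.4],[0.1,0.2,14.1,0,0,0,0.4],[0.1,0.2,14.1,0,0,0,0],[0.1,0.2,14.1,0,0,0,-0.3],[0.1,0.2,14.1,0,0,0,-0.6],[0.1,0.2,14.1,0,0,0,-0.8],[0.1,0.2,14.1,0,0,0,-0.8],[0.1,0.2,14.1,0,0,0,-0.8],[0.1,0.2,13,0,0,0,-0.8],[0.1,0.2,11,0,0,0,-0.8],[0.1,0.2,8,0,0,0,-0.8],[0.1,0.2,5,0,0,0,-0.8],[0.1,0.2,2,0,0,0,-0.8],[0.1,0.2,0,0,0,0,-0.8],[0.1,0.2,0,0,0,0,-0.8],[0.1,0.2,0,0,0,0,-0.8]]]}}

```text
clock: 19.95
position: [0.4872, 0.2657, 0.3889]
orientation: [-179.9, -0.1, 160.0]
contact_force: [0.1, 0.7, -1.7]
grip_width: 0.0307
gripper_force: 20.0
```

```bash
python3 - <<'E'
from h import *
x,y=PAD['green'];shift((x,y,.260))
E
```

```text
tcp [0.4872 0.2657 0.3889] [-1.7994e+02 -5.0000e-02  1.5996e+02] t 19.95 F [ 0.1  0.7 -1.7] w 0.0307
(0.5725, -0.2945, 0.26) [-27.22 -49.7   12.92]
```

Emit:
{"op": "arm_command", "data": {"commands": [[[-0.8,-1.5,0,0,0,0,-0.8],[-2.5,-4.5,0,0,0,0,-0.8],[-4.9,-9,0,0,0,0,-0.8],[-7.4,-13.5,0,0,0,0,-0.8],[-9.9,-18,0,0,0,0,-0.8],[-12.3,-22.5,0,0,0,0,-0.8],[-14.8,-27,0,0,0,0,-0.8],[-17.3,-31.5,0,0,0,0,-0.8],[-19.7,-36,0,0,0,0,-0.8],[-22.2,-40.5,0,0,0,0,-0.8],[-24.6,-45,0,0,0,0,-0.8],[-26.3,-48,0,0,0,0,-0.8],[-27.2,-49.6,0,0,0,0,-0.8],[-27.2,-49.6,0,0,0,0,-0.8],[-27.2,-49.6,2,0,0,0,-0.8],[-27.2,-49.6,5,0,0,0,-0.8],[-27.2,-49.6,8,0,0,0,-0.8],[-27.2,-49.6,9,0,0,0,-0.8],[-27.2,-49.6,9,0,0,0,-0.8],[-27.2,-49.6,9,0,0,0,-0.8]]]}}

```text
clock: 22.45
position: [0.5737, -0.2931, 0.3007]
orientation: [-180.0, 0.1, 160.0]
contact_force: [-0.2, -0.6, -1.6]
grip_width: 0.0309
gripper_force: 20.0
```

```bash
python3 - <<'E'
from h import *
x,y=PAD['green'];shift((x,y,.260))
E
```

```text
tcp [ 0.5737 -0.2931  0.3007] [-1.7999e+02  9.0000e-02  1.5998e+02] t 22.45 F [-0.2 -0.6 -1.6] w 0.0309
(0.5725, -0.2945, 0.26) [ 0.07 -0.17  4.07]
```

Emit:
{"op": "arm_command", "data": {"commands": [[[0.1,-0.2,1.5,0,0,0,-0.8],[0.1,-0.2,3,0,0,0,-0.8],[0.1,-0.2,3.8,0,0,0,-0.8],[0.1,-0.2,4.1,0,0,0,-0.8],[0.1,-0.2,4.1,0,0,0,-0.8],[0.1,-0.2,4.1,0,0,0,-0.2],[0.1,-0.2,4.1,0,0,0,0],[0.1,-0.2,4.1,0,0,0,0.3],[0.1,-0.2,4.1,0,0,0,0.3],[0.1,-0.2,1,0,0,0,0.3],[0.1,-0.2,-4,0,0,0,0.3],[0.1,-0.2,-9,0,0,0,0.3],[2.6,5,-9,0,0,0,0.3],[5.1,10,-9,0,0,0,0.3],[7.6,15,-9,0,0,0,0.3],[10.1,20,-9,0,0,0,0.4],[12.6,25,-9,0,0,0,0.4],[15.1,30,-9,0,0,0,0.4],[17.6,35,-9,0,0,0,0.4],[20.1,40,-9,0,0,0,0.4]]]}}

```text
clock: 24.95
position: [0.521, 0.1532, 0.3899]
orientation: [180.0, 0.0, 160.0]
contact_force: [0.6, -0.6, -0.9]
grip_width: 0.0615
gripper_force: 0.0
```

Emit:
{"op": "arm_command", "data": {"commands": [[[2.6,5,0,0,0,0,0.4],[5.1,10,0,0,0,0,0.4],[7.6,15,0,0,0,0,0.4],[10.1,20,0,0,0,0,0.4],[11.1,22,0,0,0,0,0.4],[11.1,22,0,0,0,0,0.4],[11.1,22,0,0,0,0,0.4],[11.1,22,0,0,0,0,0.4]]]}}

```text
clock: 25.95
position: [0.493, 0.3946, 0.3897]
orientation: [-180.0, -0.0, 159.9]
contact_force: [0.1, -0.1, -0.2]
grip_width: 0.0617
gripper_force: 0.0
```

```bash
python3 - <<'E'
from h import *
shift((.4940,.3968,.249)); snap('wrist','w4'); snap('top','t3')
z=dict(np.load('pics/w4.npz'))
h=cv2.cvtColor(z['p'],cv2.COLOR_RGB2HSV); m=cv2.inRange(h,np.array([18,110,40]),np.array([35,255,255]))[:260]
n,l,st,c=cv2.connectedComponentsWithStats(m)
for i in range(1,n):
    if st[i,4]>100: print(st[i],c[i],onz(z,c[i],.094))
b=cv2.resize(cv2.imread('pics/t3.png')[170:320,350:550],(400,300),interpolation=cv2.INTER_CUBIC)
cv2.imwrite('pics/m3.png',np.hstack([cv2.resize(cv2.imread('pics/w4.png'),(400,300)),b]))
E
```

```text
tcp [0.493  0.3946 0.3897] [-179.97   -0.    159.85] t 25.95 F [ 0.1 -0.1 -0.2] w 0.0617
(0.494, 0.3968, 0.249) [-0.02  0.25 14.07]
[268 177  34  38 994] [284.63279678 196.13983903] [0.4917429 0.3971107 0.094    ]
```

View pics/m3.png

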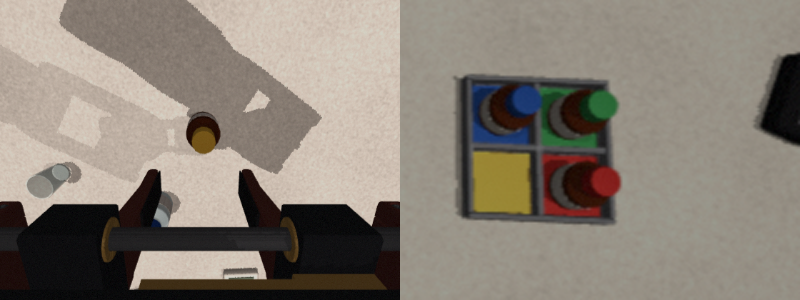

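Three bottles stand in their pockets, and yellow lies under the gripper. Grasping it.

Emit:
{"op": "arm_command", "data": {"commands": [[[0,0.2,4,0,0,0,0.4],[0,0.2,8,0,0,0,0.4],[0,0.2,11.5,0,0,0,0.4],[0,0.2,13.5,0,0,0,0.4],[0,0.2,14.1,0,0,0,0.4],[0,0.2,14.1,0,0,0,0.4],[0,0.2,14.1,0,0,0,0],[0,0.2,14.1,0,0,0,-0.3],[0,0.2,14.1,0,0,0,-0.6],[0,0.2,14.1,0,0,0,-0.8],[0,0.2,14.1,0,0,0,-0.8],[0,0.2,14.1,0,0,0,-0.8],[0,0.2,13,0,0,0,-0.8],[0,0.2,11,0,0,0,-0.8],[0,0.2,8,0,0,0,-0.8],[0,0.2,5,0,0,0,-0.8],[0,0.2,2,0,0,0,-0.8],[0,0.2,0,0,0,0,-0.8],[0,0.2,0,0,0,0,-0.8],[0,0.2,0,0,0,0,-0.8]]]}}

```text
clock: 28.55
position: [0.4929, 0.3978, 0.3888]
orientation: [-179.9, -0.0, 160.0]
contact_force: [-0.3, 0.2, -1.4]
grip_width: 0.0305
gripper_force: 20.0
```

```bash
python3 - <<'E'
from h import *
x,y=PAD['yellow'];shift((x,y,.260))
E
```

```text
tcp [0.4929 0.3978 0.3888] [-1.7993e+02 -5.0000e-02  1.5996e+02] t 28.55 F [-0.3  0.2 -1.4] w 0.0305
(0.4905, -0.2215, 0.26) [-21.   -58.24  12.94]
```

Emit:
{"op": "arm_command", "data": {"commands": [[[-0.5,-1.5,0,0,0,0,-0.8],[-1.6,-4.5,0,0,0,0,-0.8],[-3.2,-9,0,0,0,0,-0.8],[-4.9,-13.5,0,0,0,0,-0.8],[-6.5,-18,0,0,0,0,-0.8],[-8.1,-22.5,0,0,0,0,-0.8],[-9.7,-27,0,0,0,0,-0.8],[-11.4,-31.5,0,0,0,0,-0.8],[-13,-36,0,0,0,0,-0.8],[-14.6,-40.5,0,0,0,0,-0.8],[-16.2,-45,0,0,0,0,-0.8],[-17.8,-49.5,0,0,0,0,-0.8],[-19.5,-54,0,0,0,0,-0.8],[-20.5,-57,0,0,0,0,-0.8],[-21,-58.2,0,0,0,0,-0.8],[-21,-58.2,0,0,0,0,-0.8],[-21,-58.2,3,0,0,0,-0.8],[-21,-58.2,6,0,0,0,-0.8],[-21,-58.2,6,0,0,0,-0.8],[-21,-58.2,6,0,0,0,-0.8]]]}}

```text
clock: 31.05
position: [0.4915, -0.22, 0.3305]
orientation: [180.0, 0.0, 160.0]
contact_force: [0.6, -0.7, -1.1]
grip_width: 0.0304
gripper_force: 20.0
```

```bash
python3 - <<'E'
from h import *
x,y=PAD['yellow'];shift((x,y,.260))
E
```

```text
tcp [ 0.4915 -0.22    0.3305] [1.8000e+02 3.0000e-02 1.6002e+02] t 31.05 F [ 0.6 -0.7 -1.1] w 0.0304
(0.4905, -0.2215, 0.26) [ 0.05 -0.17  7.05]
```

Emit:
{"op": "arm_command", "data": {"commands": [[[0,-0.2,2,0,0,0,-0.8],[0,-0.2,4.5,0,0,0,-0.8],[0,-0.2,6,0,0,0,-0.8],[0,-0.2,6.8,0,0,0,-0.8],[0,-0.2,7.1,0,0,0,-0.8],[0,-0.2,7.1,0,0,0,-0.8],[0,-0.2,7.1,0,0,0,-0.2],[0,-0.2,7.1,0,0,0,0],[0,-0.2,7.1,0,0,0,0.3],[0,-0.2,7.1,0,0,0,0.3],[0,-0.2,4,0,0,0,0.3],[0,-0.2,-1,0,0,0,0.3],[0,-0.2,-6,0,0,0,0.3],[1,5,-6,0,0,0,0.3],[2,10,-6,0,0,0,0.3],[4,15,-6,0,0,0,0.3],[6,20,-6,0,0,0,0.3],[8,25,-6,0,0,0,0.3],[8,25,-6,0,0,0,0.3],[8,25,-6,0,0,0,0.3]]]}}

```text
clock: 33.55
position: [0.5016, 0.0416, 0.3897]
orientation: [-180.0, 0.0, 160.0]
contact_force: [-0.5, -1.4, -0.3]
grip_width: 0.0571
gripper_force: 0.0
```

```bash
python3 - <<'E'
from h import *
shift(); snap('top','t4'); snap('scene','s4')
b=cv2.resize(cv2.imread('pics/t4.png')[170:320,350:550],(400,300),interpolation=cv2.INTER_CUBIC)
cv2.imwrite('pics/m4.png',np.hstack([cv2.resize(cv2.imread('pics/s4.png'),(400,300)),b]))
E
```

```text
tcp [0.5016 0.0416 0.3897] [-179.98    0.    160.02] t 33.55 F [-0.5 -1.4 -0.3] w 0.0571
```

View pics/m4.png

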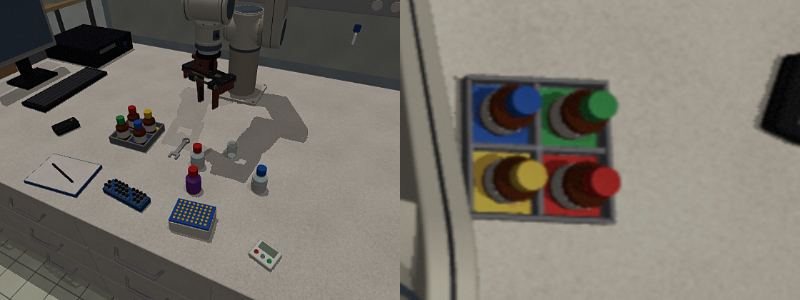

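All four stand in their matching pockets, and the clear and purple bottles are undisturbed. One numeric check, then I'll hand in if it's within tolerance.

```bash
python3 - <<'E'
from h import *
z=dict(np.load('pics/t4.npz')); P=np.array([[742,484]])
cap=dict(blue=(528,101),green=(602,106),yellow=(531,174),red=(604,182)) # read in the 2x crop
ok=True
for k,(u,v) in cap.items():
    x=onz(z,((u-400)/2+350-.25,v/2+170-.25),.106); e=np.hypot(*(x[:2]-PAD[k])); print(k,x.round(4),e.round(4)); ok&=e<.012
if ok: print(env.job_done())
E
```

```text
blue [ 0.567  -0.2165  0.106 ] 0.0015
green [ 0.5691 -0.2926  0.106 ] 0.0039
yellow [ 0.492  -0.2213  0.106 ] 0.0015
red [ 0.491  -0.2948  0.106 ] 0.0054
the job is handed in; nothing more can be done
None
```

All four amber bottles stand in the pockets matching their caps, within about 5 mm of the pad centres in the last camera check; the clear and purple bottles were left alone, and the job was handed in after about 34 s of the 99 s allowed.

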